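Tip the jar tote over the edge stop

ROBOT

A 6-joint arm with a two-finger parallel gripper is mounted at the origin on the work surface. World frame = base frame: x ahead of the robot, y to its left, z up, the work surface at z = 0. Lengths are in m, angles in rad, forces in N, time in s.
With the tool pointing down it reaches from about 0.35 to 0.725 m from the base axis. Payload 4.3 kg.
Tool frame: the origin (TCP) lies on the centre line of the jaws, within the pads' length; the fingertips stand 17 mm ahead of it and the grasp point (between the pads) lies 2 mm behind it; z points along the fingers, y is the line along which they close (so a half turn about z gives the same grasp; the last joint's range is limited). The gripper opens to 85 mm and grips with 20 to 120 N. Pads are 22 mm wide; open, the fingers measure 114 mm over their backs; the gripper's body (76 mm by 85 mm) begins 54 mm behind the grasp point. The pads swing forward as they close: fully open they stand 13 mm farther back than shut.
Start: joints at [-1.241, 0.377, 0.081, 1.274, 0, 1.46], TCP at [0.245, -0.52, 0.248] pointing down, gripper open.
Joint ranges: [-2.72, 2.72], [-0.84, 1.66], [-1.02, 1.22], [-1.77, 2.12], [-1.37, 1.28], [-3.14, 3.14]. Speed limits (rad/s): [2.57, 2.57, 3.14, 3.14, 3.14, 3.14].

INTERFACE

Orientations are given as a 3x3 rotation matrix whose columns are the frame's x, y, z axes.
In Python, from workcell import ctrl gives the robot as it stands.
- The arm moves only by the shell command python3 -m creep 'ROWS' [OPENING]. ROWS is JSON, a list that holds one entry, the list of rows, each a list of 4 numbers: the shift along the tool's x, y, z each as a share of 500 mm, from -1 to 1, then the turn about the tool's z as a share of 30 degrees, from -1 to 1. A call has 1 to 10 rows; each row is the pose to reach, as a shift and turn from the pose commanded when the call began, along the tool's axes at that moment; what a row does not reach only later rows make up. A row lasts 1/10 s, in which the tool goes at most 50 mm and 8.59 degrees, less where a joint would pass 70% of its speed; a pose out of reach is approached as far as the arm can. A call with a number of a shift or a turn outside -1 to 1 is refused whole. A call with a gripper value outside its range is refused whole. OPENING is the closure in counts, from 0 (fully open) to 255 (shut), set as the call begins (- or left out, the last holds). The fingers move at their own pace and stop on an object; the grip force is fixed at half the most. Time passes only in rows, so rows that repeat a pose let the fingers close. It gives the time, the measured TCP pose, the force, the opening and the grip force at its end, in the units of the state.
- ctrl.get_state(): the state, without advancing time (a new reading comes with each control period).
- ctrl.snapshot(name): name is "scene" or "top"; returns a dict with "image" (384x512x3 uint8, blue, green, red), "mtx" (3x3 intrinsics, pixels), "k1" (the pictures are not rectified: a ray, as slopes to the right and down, at radius r is drawn at 1 + k1 r^2 times it, then the intrinsics apply), "xyz" and "orientation" of the camera in the world. Camera axes: x right, y down, z forward; pixel columns grow to the right and rows downward; lengths in m; the calibration is good to about 2 mm. A picture is of the moment at which its call begins. There is no depth.
- ctrl.sign_off(): hands the job in; it is judged then, once.
The state is a dict: "clock": time; "q": joint angles; "qvel": joint speeds; "joint_efforts": joint torques, N m; "tcp_pos": TCP position; "ee_rot": TCP orientation; "contact_force": force on the tool from outside, world axes, zero at the start; "moment": the same for the moment, N m; "grip_width": finger opening in m; "gripper_force": force on a finger pad.
Only numpy, scipy, OpenCV 4.12 (cv2) and the standard library are available. Lean on these libraries where they do the work, as an engineer would, in place of code of your own. Each camera call takes 0.05 s, during which the arm holds its last target. There are 200 camera calls.

TASK

Two open yellow totes stand on the tipping station's deck behind its edge stop. Tip the one with the jar lying in it over the stop, so that it ends up on its side with its mouth in the grey tray and the jar rolls out into the tray. Do not lift the tote away or touch the jar, and leave the other tote, which holds cartons, standing where it is.

Things in the scene. Friction and masses are not known exactly. Their poses are not given: they have to be found in the camera images.
- station: Fixed tipping station. Origin: table level, inner face of the edge stop, middle of its length; +x is the tipping direction, z up. Aluminium deck x -135 to 0 mm, top 30 mm above the table. Dark steel stop x 0 to 8 mm along y, top at 38 mm. Grey tray inside x 8 to 258, y -149 to 149 mm, floor at 4 mm, walls 6 thick, 36 high. The flat carton at the tray's far end may be bumped.
- tote: Loose yellow open tote holding the jar: 80 (x, to the stop) by 120 (y) by 140 mm high, walls 4 mm, about 0.33 kg with jar. Origin: centre of its underside, z up. Stands on the deck 4 to 16 mm short of the stop, within 4 deg of square, at either end. Pushed to +x near the top of its rear wall (which rises 25 mm on the way) it slides to the stop, tips, and falls over by itself past 40 deg.
- other_tote: The other yellow tote, the same size and shape, holding two upright cartons; stands beside the first with about 30 mm between them. Origin at the centre of its underside. To be left standing.
- jar: White jar with a grey cap, 48 mm in diameter, 88 mm long, lying in the tote along the tote's y. Origin at its centre, its own y along its length.
Not all that is in view belongs to the job. What is shaped like the other_tote but pink or purple is not meant.

How it is judged:
At the end, for the whole second after the job is handed in: Tote at rest on its side at the stop, mouth to the tray (tilt 75-137 deg, 63+ deg off the stop's line, underside centre 70 mm before to 90 mm past the stop, under 130 mm high); jar at rest in the tray, outside the tote, centre under 60 mm; other tote within 10 deg of upright, moved under 20 mm (angle between tote's own z axis and vertical between 1.3 and 2.4 rad and angle between the z axis of tote and the y axis of station, either way round above 1.1 rad and x of tote in the frame of station between -0.07 and 0.09 m and z of tote in the frame of station below 0.13 m and linear speed of tote below 0.03 m/s and z of jar in the frame of tote above 0.14 m and x of jar in the frame of station between 0.008 and 0.258 m and y of jar in the frame of station between -0.149 and 0.149 m and z of jar in the frame of station below 0.06 m and linear speed of jar below 0.05 m/s and angle between other_tote's own z axis and vertical below 0.17 rad and distance of other_tote from where it was at the start of the episode below 0.02 m); the robot touches nothing.
It fails at once if the tote is lifted away (the centre of its underside more than 160 mm above the table) (z of tote in the frame of station above 0.16 m).
It fails at once if the jar is touched by the gripper (more than 1 N) (contact force between the fingers and jar above 1 N).
It fails at once if the other tote is tipped (more than 20 degrees) (angle between other_tote's own z axis and vertical above 0.35 rad).
It also fails if it takes over 32 s, if anything falls off the work surface, if the arm or the gripper's body presses on something with over 40 N, if the wrist force passes 120 N, or if a joint passes its speed limit or range.

## Working session

There is one attempt and no reset: what is moved stays moved. The work goes in short steps, Python scripts to look and compute and a shell command to move; the robot and the scene stay as the last step left them, time stands still between calls to the robot, and variables do not carry over. Pictures are saved under pics/ and viewed, at most 10 in all, crops included, and the job is handed in when it is done.

```bash
mkdir -p pics; ls; python3 - <<'E'
from workcell import ctrl
import cv2
for n in("scene","top"):
    s=ctrl.snapshot(n); cv2.imwrite(f"pics/{n}0.png",s["image"]); print(n,s["mtx"],s["k1"],s["xyz"],s["orientation"])
print(ctrl.get_state())
E
```

```text
pics
scene [[476.51740753   0.         254.38627753]
 [  0.         476.51740753 180.18557182]
 [  0.           0.           1.        ]] 0.05565571152008029 [1.2444329  0.62242575 0.89062139] [[-0.69024172  0.45489666 -0.56270364]
 [ 0.72347945  0.42098844 -0.54712542]
 [-0.0119938  -0.78475331 -0.61969217]]
top [[398.71751238   0.         251.81846143]
 [  0.         398.71751238 195.47562066]
 [  0.           0.           1.        ]] -0.11354397724434186 [ 0.42224983 -0.12270846  1.11535439] [[-0.00470676 -0.99598695  0.08937472]
 [-0.99990029  0.00587748  0.01284029]
 [-0.01331406 -0.08930537 -0.9959153 ]]
{'clock': 0.1, 'q': array([-1.24130941e+00,  3.77990490e-01,  7.97770610e-02,  1.27440736e+00,
        1.28678323e-05,  1.46049221e+00]), 'qvel': array([-8.62416111e-05, -1.89286542e-03,  3.75166762e-03, -5.58569174e-04,
        1.76044523e-03,  8.51278179e-04]), 'joint_efforts': array([ 1.00826688e-03, -4.64695787e+01,  2.70581263e+01,  1.19944868e-02,
       -9.65978188e-05, -1.16268211e-05]), 'tcp_pos': array([ 0.24463334, -0.51975405,  0.24746081]), 'ee_rot': array([[ 9.04840715e-01,  4.25749863e-01, -5.78141329e-04],
       [ 4.25750202e-01, -9.04839086e-01,  1.73048038e-03],
       [ 2.13626912e-04, -1.81195289e-03, -9.99998336e-01]]), 'contact_force': array([ 0.48045665, -0.72478243,  0.66762245]), 'moment': array([-0.01953557,  0.00422846, -0.00607792]), 'gripper_force': 0.0, 'grip_width': 0.08520623051162156}
```

View pics/scene0.png

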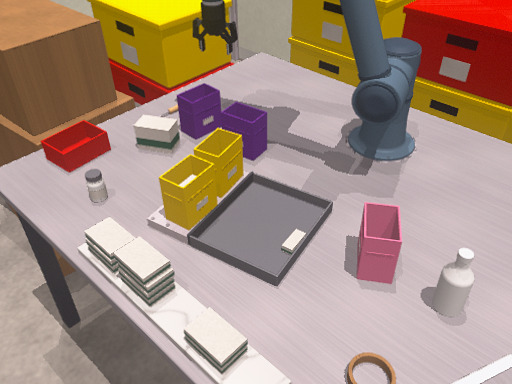

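View pics/top0.png

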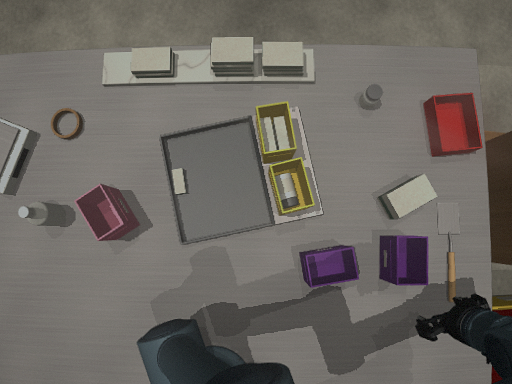

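The scene view shows the yellow totes at (190,190) and (218,160). In the top view the jar tote is at (290,186), the carton tote at (275,132), the tray is to their left, and purple decoys sit below. Tipping direction is roughly world +y.

```bash
cat > h.py <<'E'
import numpy as np, cv2
from workcell import ctrl
def ray(s,uv,z):
    K=s["mtx"]; d=np.array([s["k1"],0,0,0,0.])
    # model: distorted = x(1+k1 r^2) = OpenCV k1
    p=cv2.undistortPoints(np.array(uv,float).reshape(-1,1,2),K,d).reshape(-1,2)
    r=np.c_[p,np.ones(len(p))]@np.array(s["orientation"]).T
    o=np.array(s["xyz"]); return o+r*((z-o[2])/r[:,2:])
E
python3 - <<'E'
from h import *
s=ctrl.snapshot("top"); im=s["image"]
hsv=cv2.cvtColor(im,cv2.COLOR_BGR2HSV)
m=cv2.inRange(hsv,(20,110,60),(35,255,255)); m[:90]=0;m[230:]=0;m[:,:240]=0;m[:,340:]=0
for c in cv2.findContours(m,cv2.RETR_EXTERNAL,cv2.CHAIN_APPROX_SIMPLE)[0]:
    if cv2.contourArea(c)<300: continue
    h=cv2.convexHull(c); a=cv2.approxPolyDP(h,4,True).reshape(-1,2)
    print(cv2.contourArea(c),a.tolist(),ray(s,a,.17).round(3).tolist())
cv2.imwrite("pics/crop.png",cv2.resize(im[90:250,150:340],None,fx=4,fy=3.75,interpolation=cv2.INTER_CUBIC)[:600,:800])
E
```

```text
3565.5 [[287, 101], [313, 204], [279, 213], [263, 161], [256, 107]] [[0.739, -0.198, 0.17], [0.486, -0.256, 0.17], [0.465, -0.175, 0.17], [0.59, -0.138, 0.17], [0.724, -0.122, 0.17]]
```

View pics/crop.png

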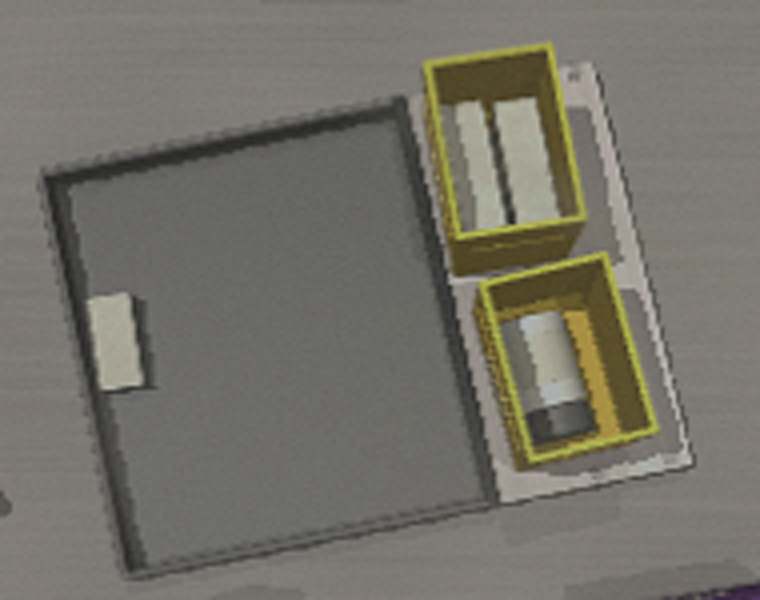

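The crop shows the jar tote rim corners at about (480,284),(607,253),(658,431),(525,465), the other tote at (425,62)…(585,217), and the tray corners at (42,172),(405,97),(495,505),(128,577).

```bash
python3 - <<'E'
from h import *
s=ctrl.snapshot("top")
f=lambda a:np.array(a)/[4,3.75]+[150,90]-[.4,.4]
T=ray(s,f([(480,284),(607,253),(658,431),(525,465)]),.17)
O=ray(s,f([(425,62),(552,43),(585,217),(455,240)]),.17)
D=ray(s,f([(594,64),(692,465)]),.03)
R=ray(s,f([(405,97),(495,505),(42,172),(128,577)]),.036)
for n,P in zip("TODR",(T,O,D,R)): print(n,P[:,:2].round(4).tolist())
ed=lambda a,b:np.degrees(np.arctan2(*(b-a)[1::-1]))
print("len",[np.linalg.norm(T[i]-T[i-1]).round(3) for i in range(4)])
# directions of station y-line (toward robot) from several edges
for n,a,b in (("T rear",T[2],T[1]),("T front",T[3],T[0]),("O rear",O[2],O[1]),("deck",D[1],D[0]),("tray",R[1],R[0]),("trayfar",R[3],R[2]),
  ("traytop+90",R[0],R[2]),("traybot+90",R[1],R[3])): print(n,ed(a,b).round(2))
a=np.radians(ed(D[1],D[0])); y=np.array([np.cos(a),np.sin(a)]);x=np.array([-y[1],y[0]])
print("tip dir angle",np.degrees(a)+90); 
for n,P in zip("TODR",(T,O,D,R)): print(n,"along x",(P[:,:2]@x).round(4),"along line",(P[:,:2]@y).round(4))
E
```

```text
T [[0.5794, -0.1535], [0.5991, -0.2301], [0.4846, -0.2585], [0.4635, -0.1791]]
O [[0.7262, -0.1214], [0.7386, -0.1992], [0.6227, -0.2172], [0.6081, -0.1387]]
D [[0.769, -0.2397], [0.4689, -0.3015]]
R [[0.7425, -0.1072], [0.4407, -0.1666], [0.6886, 0.1462], [0.3897, 0.0821]]
len [np.float64(0.119), np.float64(0.079), np.float64(0.118), np.float64(0.082)]
T rear 13.96
T front 12.48
O rear 8.83
deck 11.62
tray 11.14
trayfar 12.11
traytop+90 102.01
traybot+90 101.59
tip dir angle 101.62110007400358
T along x [-0.2671 -0.346  -0.3508 -0.2689] along line [0.5366 0.5405 0.4226 0.418 ]
O along x [-0.2652 -0.3439 -0.3382 -0.2584] along line [0.6869 0.6833 0.5661 0.5677]
D along x [-0.3897 -0.3897] along line [0.705  0.3986]
R along x [-0.2545 -0.2519  0.0045  0.0019] along line [0.7057 0.3981 0.704  0.3982]
```

```bash
python3 -m creep '[[[0.2,-0.05,0,0.2],[0.4,-0.1,0,0.45],[0.5,-0.12,0,0.45],[0.6,-0.14,0,0.45],[0.7,-0.16,0,0.45],[0.756,-0.177,0,0.45],[0.756,-0.177,0,0.45],[0.756,-0.177,0,0.45],[0.756,-0.177,0,0.45],[0.756,-0.177,0,0.45]]]' 255; python3 - <<'E'
from h import *
s=ctrl.get_state();p=s["tcp_pos"];R=s["ee_rot"];print(s["clock"],p,R.round(3),s["grip_width"],s["contact_force"])
print("to pre-push, tool shares",(R.T@(np.array([.549,-.280,.170])-p)/.5).round(3),"tip dir in tool",R.T@[-.203,.979,0])
E
```

```text
clock: 1.2
tcp_pos: [0.5495, -0.2786, 0.2478]
ee_rot: [[0.979, 0.205, -0.001], [0.205, -0.979, -0.0], [-0.001, -0.0, -1.0]]
contact_force: [-0.1, -0.4, -0.7]
grip_width: 0.0
gripper_force: 0.0
1.2 [ 0.54949119 -0.27855532  0.24777407] [[ 0.979  0.205 -0.001]
 [ 0.205 -0.979 -0.   ]
 [-0.001 -0.    -1.   ]] 2.308461200282895e-05 [-0.07041154 -0.3552417  -0.7431943 ]
to pre-push, tool shares [-0.001  0.003  0.156] tip dir in tool [ 1.70556667e-03 -9.99823510e-01  1.98897340e-04]
```

```bash
python3 -m creep '[[[0,0.02,0.05,0],[0,0.02,0.1,0],[0,0.02,0.156,0],[0,0.02,0.156,0],[0,0.02,0.156,0]]]'; python3 - <<'E'
from h import *
a=ctrl.snapshot("top")["image"][90:250,200:340];b=ctrl.snapshot("scene")["image"][60:260,120:280]
cv2.imwrite("pics/pre.png",np.hstack([cv2.resize(a,(420,480)),cv2.resize(b,(380,480))]))
E
```

```text
clock: 1.7
tcp_pos: [0.5499, -0.2897, 0.1704]
ee_rot: [[0.98, 0.201, -0.001], [0.201, -0.98, 0.001], [-0.001, -0.001, -1.0]]
contact_force: [0.3, -0.3, 1.0]
grip_width: 0.0005
gripper_force: 0.0
```

View pics/pre.png

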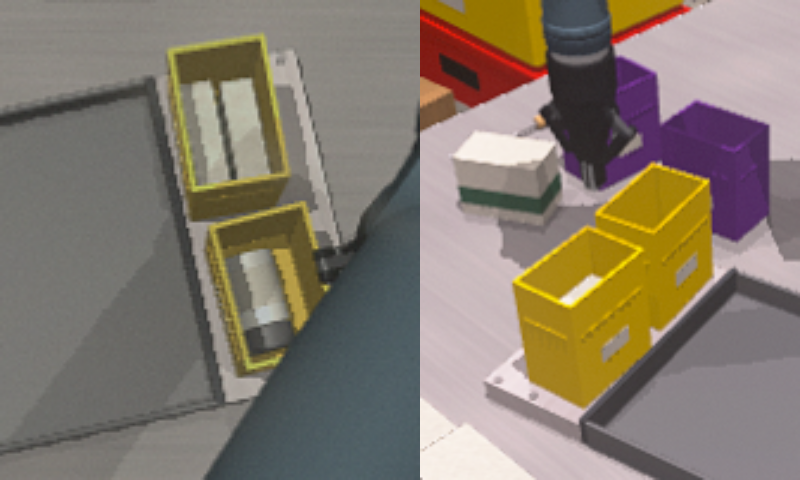

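The fingers are shut, behind the middle of the jar tote's rear wall and below its rim, at (332,262) in the crop. I'll push to the stop first.

```bash
python3 -m creep '[[[0,-0.03,0,0],[0,-0.05,0,0],[0,-0.058,0,0],[0,-0.066,0,0],[0,-0.074,0,0],[0,-0.082,0,0],[0,-0.09,0,0],[0,-0.1,-0.004,0],[0,-0.11,-0.01,0],[0,-0.11,-0.01,0]]]'; python3 - <<'E'
from h import *
a=ctrl.snapshot("top")["image"][90:250,200:340];b=ctrl.snapshot("scene")["image"][60:260,120:280]
cv2.imwrite("pics/push.png",np.hstack([cv2.resize(a,(420,480)),cv2.resize(b,(380,480))]))
E
```

```text
clock: 2.8
tcp_pos: [0.5397, -0.2343, 0.1755]
ee_rot: [[0.979, 0.204, -0.001], [0.204, -0.979, 0.001], [-0.0, -0.001, -1.0]]
contact_force: [0.7, -1.4, -0.1]
grip_width: -0.0003
gripper_force: 0.3
```

View pics/push.png

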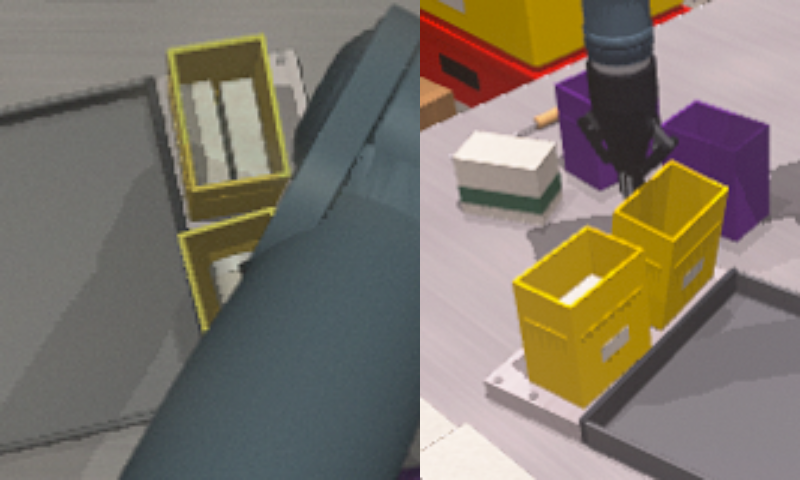

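The tote has reached the stop and is starting to tip, with the rim leaning in the scene crop at (670,190). The other tote hasn't moved. Next I tip past 40°, rising on the way.

```bash
python3 -m creep '[[[0,-0.02,-0.012,0],[0,-0.04,-0.02,0],[0,-0.06,-0.026,0],[0,-0.08,-0.03,0],[0,-0.1,-0.033,0],[0,-0.12,-0.034,0],[0,-0.14,-0.034,0],[0,-0.16,-0.034,0],[0,-0.16,-0.034,0]]]'; python3 - <<'E'
from h import *
a=ctrl.snapshot("top")["image"][90:250,200:340];b=ctrl.snapshot("scene")["image"][60:260,120:280]
cv2.imwrite("pics/push2.png",np.hstack([cv2.resize(a,(420,480)),cv2.resize(b,(380,480))]))
E
```

```text
clock: 3.8
tcp_pos: [0.5233, -0.1554, 0.1922]
ee_rot: [[0.979, 0.204, -0.001], [0.204, -0.979, 0.001], [-0.001, -0.001, -1.0]]
contact_force: [0.1, -0.8, 0.4]
grip_width: -0.0001
gripper_force: 0.0
```

View pics/push2.png

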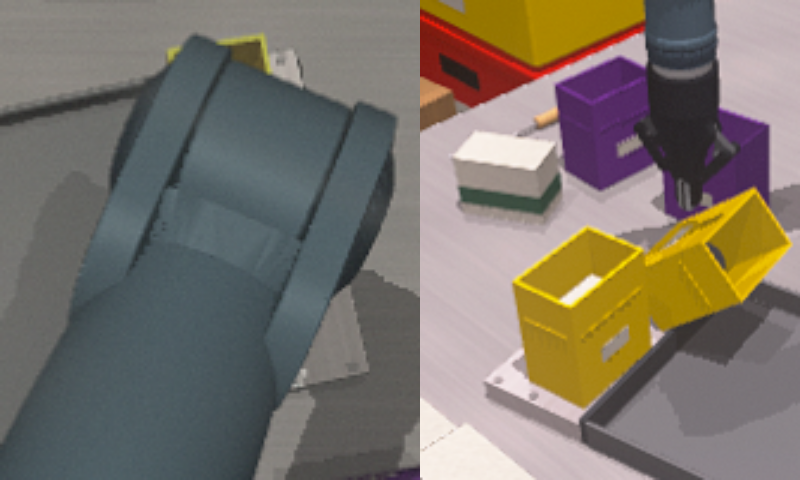

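The tote is tilted past about 45°, its rim at (760,230) in the scene crop, and falling away from the fingers. I'll hold briefly, then retreat up and back.

```bash
python3 -m creep '[[[0,0,0,0],[0,0,0,0],[0,0,0,0],[0,0,0,0],[0,0.03,-0.06,0],[0,0.08,-0.15,0],[0,0.2,-0.2,0],[0,0.3,-0.2,0],[-0.1,0.4,-0.2,0],[-0.2,0.4,-0.2,0]]]';python3 -m creep '[[[-0.08,0.05,0,0],[-0.16,0.1,0,0],[-0.24,0.1,0,0],[-0.24,0.1,0,0],[-0.24,0.1,0,0],[-0.24,0.1,0,0],[-0.24,0.1,0,0],[-0.24,0.1,0,0]]]'; python3 - <<'E'
from h import *
a=ctrl.snapshot("top")["image"][90:250,150:340];b=ctrl.snapshot("scene")["image"][100:290,140:350]
cv2.imwrite("pics/end.png",np.hstack([cv2.resize(a,(400,340)),cv2.resize(b,(400,340))]))
E
```

```text
clock: 4.9
tcp_pos: [0.4879, -0.364, 0.2906]
ee_rot: [[0.979, 0.203, 0.001], [0.203, -0.979, -0.001], [0.0, 0.001, -1.0]]
contact_force: [0.0, -1.3, -0.8]
grip_width: 0.0
gripper_force: 0.0
clock: 5.7
tcp_pos: [0.3806, -0.4331, 0.2921]
ee_rot: [[0.979, 0.205, 0.0], [0.205, -0.979, -0.0], [0.0, 0.0, -1.0]]
contact_force: [-0.3, 0.1, -0.7]
grip_width: -0.0002
gripper_force: 0.0
```

View pics/end.png

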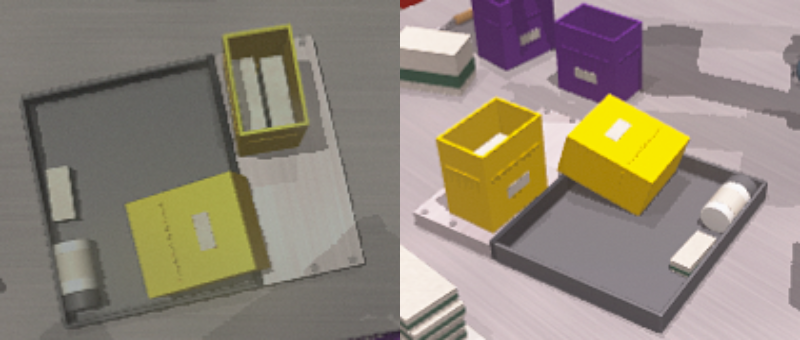

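The tote lies on its side with its mouth in the tray. The jar is out at the tray's far wall, around (75,270), and the carton tote is still standing. I'll let it settle, check nothing moves, then hand in.

```bash
python3 -m creep '[[[0,0,0,0],[0,0,0,0],[0,0,0,0],[0,0,0,0],[0,0,0,0],[0,0,0,0],[0,0,0,0],[0,0,0,0],[0,0,0,0],[0,0,0,0]]]' >/dev/null; python3 - <<'E'
from h import *
o=cv2.imread("pics/end.png")
a=ctrl.snapshot("top")["image"][90:250,150:340];b=ctrl.snapshot("scene")["image"][100:290,140:350]
n=np.hstack([cv2.resize(a,(400,340)),cv2.resize(b,(400,340))]); d=cv2.absdiff(o,n).max(2)
k=(d>40).sum(); print("changed px",k)
if k<200: print(ctrl.sign_off())
E
```

```text
changed px 4
the job is handed in; nothing more can be done
None
```

The jar tote is tipped over the stop onto its side with its mouth in the tray, the jar lies at rest in the tray, the carton tote is still standing where it was, and I have handed the job in.

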